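Stir the clumped beads in the drying pot

ROBOT

A 7-joint arm with a two-finger parallel gripper is mounted at the origin on a cart in front of the work surface, level with it; the furniture and walls round the work are solid. World frame = base frame: x ahead of the robot, y to its left, z up, the work surface at z = 0. Lengths are in m, angles in rad, forces in N, time in s.
With the tool pointing down it reaches from about 0.425 to 0.825 m from the base axis. Payload 3.6 kg.
Tool frame: the origin (TCP) lies on the centre line of the jaws, within the pads' length; the fingertips stand 22 mm ahead of it and the grasp point (between the pads) lies 3 mm ahead of it; z points along the fingers, y is the line along which they close (so a half turn about z gives the same grasp; the last joint's range is limited). The gripper opens to 85 mm and grips with 20 to 120 N. Pads are 22 mm wide; open, the fingers measure 114 mm over their backs; the gripper's body (76 mm by 85 mm) begins 54 mm behind the grasp point. The pads swing forward as they close: fully open they stand 13 mm farther back than shut.
Start: joints at [1.129, 0.615, -0.013, 1.423, 0.008, 1.103, -0.04], TCP at [0.262, -0.595, 0.253] pointing down, gripper open.
Joint ranges: [-3.12, 3.12], [-0.3, 2.06], [-1.34, 1.32], [0.26, 2.42], [-1.36, 4.5], [0.01, 1.98], [-2.84, 2.84]. Speed limits (rad/s): [2.79, 2.79, 3.14, 3.14, 3.14, 3.14, 3.14].

INTERFACE

Orientations are given as a unit quaternion [w, x, y, z].
In Python, from plant import ctrl gives the robot as it stands.
- The arm moves only by the tool servo_tool, never from a script. Its argument "increments" is a list of rows, each a list of 7 numbers: the shift along the world's x, y, z in cm, then the turn, a rotation vector about the world's x, y, z in degrees, then the opening, from 0 (shut) to 1 (fully open). A call has 1 to 8 rows; each row is the pose to reach, as a shift and turn from the pose commanded when the call began; what a row does not reach only later rows make up. A row lasts 1/12 s, in which the tool goes at most 41.7 mm and 7.16 degrees, less where a joint would pass 70% of its speed; a pose out of reach is approached as far as the arm can. A call with a gripper value outside its range is refused whole. The fingers move at their own pace and stop on an object; "squeeze" is the grip in N (left out, the last holds). Time passes only in rows, so rows that repeat a pose let the fingers close. It gives the time, the measured TCP pose, the force, the opening and the grip force at its end, in the units of the state.
- ctrl.get_state(): the state, without advancing time (a new reading comes with each control period).
- ctrl.get_image(name): name is "scene" or "side" or "wrist"; returns (picture, depth): 400x640x3 uint8, red, green, blue; 400x640 float32, m along the optical axis (not along the pixel's ray), 0 where there is no reading.
- ctrl.camera_info(name): a dict with "intrinsics" (3x3 intrinsics, pixels), "xyz" and "rotation" of the camera in the world; the wrist camera has in their place "T_tool_cam" (4x4, takes a point from camera to tool coordinates, whose origin is the TCP and whose axes are the flange's). Camera axes: x right, y up, looking along -z (the intrinsics and any distortion apply to the point x, -y, -z); pixel columns grow to the right and rows downward; lengths in m; the calibration is good to about 2 mm. The wrist camera is an equidistant fisheye: a pixel r from the principal point sees the ray r / f radians off the axis. A picture is of the moment at which its call begins: read the wrist's pose just before it. camera_info takes no time and is no camera call.
- ctrl.job_done(): hands the job in; it is judged then, once.
Trained networks look in the newest picture that a camera, given by its name, has taken for a name from the list of things; names that differ only in an ending like _2 or _b are one class to them, and where a whole thing is asked for, a point or a joint stands for the part that bears it (a point fixed in the world has none). Each returns a list of dicts, best first, with "p" (0 to 1); they miss things now and then, are a little off and sometimes report something else, mostly with a low value. They report only what shows in the picture. A call takes as long as a camera call.
- ctrl.outline_of(camera, target): "region" (400x640 bool, what is visible of it) and "rect" ([left, top, right, bottom] in pixels, round what is visible of it).
- ctrl.spot_point(camera, target): "position" ([row, column] in pixels: a listed point, or the origin of a listed thing).
The state is a dict: "time": time; "q": joint angles; "joint_vel": joint speeds; "effort": joint torques, N m; "ee_pos": TCP position; "ee_rot": TCP orientation; "force": force on the tool from outside, world axes, zero at the start; "torque": the same for the moment, N m; "finger_gap": opening from 0.0 (shut) to 1.0 (fully open); "gripper_force": force on a finger pad.
Only numpy, scipy, OpenCV 4.12 (cv2) and the standard library are available. Lean on these libraries where they do the work, as an engineer would, in place of code of your own. Each camera call takes 0.05 s, during which the arm holds its last target. There are 200 camera calls.

TASK

The two large desiccant beads in the drying pot have settled side by side. Turn the ball knob until the cover is fully aside, take the stirring rod from its sloping rest, set its tip gently down on the thin floor in the middle of the pot until you feel it touch, then stir at least two wide full turns (well out from the middle) close to the floor, and go on working with the rod until the two large beads have a gap of at least 1 cm between them. Then lay the rod back home in its rest, with all beads still in the pot and the cover left open; keep fingers off the beads, never press hard on the floor, and leave the tape roll, the loupe and the beaker alone.

Things in the scene. Friction and masses are not known exactly. Their poses are not given: they have to be found in the camera images.
- station: pot station, screwed down and immovable: grey base plate 112 x 205 x 8 mm carrying an open round steel pot, outer diameter 100 mm, inner diameter 92 mm, rim 64 mm above the bench; the origin is under the middle of the pot at bench height, z up; the cover's upright hinge post stands 82 mm along +y from the pot's middle
- cover (a joint): swing cover of the pot: a round plate 104 mm across, 66 to 71 mm above the bench, on a strap (top at 75 mm) that is fixed to a hub with a smooth ball knob over the hinge post; both turn about the upright post axis. 0 rad = over the pot, grows anticlockwise seen from above, stop at 1.4 rad = fully aside (to the station's +x side); starts at 0 to 0.12. Stiff (0.1 N m), stays where left
- ball_knob (a point): centre of the smooth black ball knob, 32 mm diameter, 116 mm above the bench on the hinge axis; a 12 mm neck below it ends on the hub 77 mm above the bench; fingers slip off unless they close across its widest part; turns with the cover
- pot_floor: thin dark steel disc 91 mm across and 5 mm thick, which is the floor of the pot, immovable; the origin is the centre of its underside, so the surface the beads lie on is 5 mm above it; its height in the pot differs from run to run (the surface is 18 to 26 mm above the bench)
- rod: stirring rod, 190 mm long, about 50 to 100 g: white round plastic rod 14 mm across with a flat end (the tip), and from 128 to 190 mm from the tip a grey flat grip, 22 mm wide along its x and 14 mm thick along its y (pinch it across the 14 mm); origin at the tip, z along the rod towards the grip. Starts home in its rest, leaning 40 degrees from vertical, grip up and towards the robot. Pushed hard it swings or slides in the fingers
- rod_tip (a point): the middle of the rod's flat lower end (same point as the rod's origin)
- rod_grip (a point): middle of the rod's flat grip, 162 mm from the tip on the rod's axis
- rest: the rod's rest, immovable: grey base 130 x 70 x 8 mm on the bench mat (10 mm above the bench) with a white 90-degree V trough, 125 mm long, 32 mm wide, open above, sloping up to the rest's -x side, end stop at its foot; origin under the base's middle, z up. A rod lying home points along (-0.643, 0, 0.766) in this frame from tip to grip; it is lifted out and laid in from above, square to the trough
- rest_foot (a point): where the rod's tip lies when the rod is home, on the end stop: at (45, 0, 30) mm in the rest's frame
- bead_large_0: large white ceramic bead in the pot, a short cylinder 20 mm across and 18 mm tall with rounded edges, 20 g, glazed and slippery (friction 0.12), loose; origin at its centre, z along its own axis (it may tip over)
- bead_large_1: large white ceramic bead in the pot, a short cylinder 20 mm across and 18 mm tall with rounded edges, 20 g, glazed and slippery (friction 0.12), loose; origin at its centre, z along its own axis (it may tip over)
- bead_small_0: small white ceramic bead in the pot, a short cylinder 13 mm across and 12 mm tall with rounded edges, 11 g, glazed and slippery (friction 0.12), loose; origin at its centre, z along its own axis (it may tip over)
- bead_small_1: small white ceramic bead in the pot, a short cylinder 13 mm across and 12 mm tall with rounded edges, 11 g, glazed and slippery (friction 0.12), loose; origin at its centre, z along its own axis (it may tip over)
- bead_small_2: small white ceramic bead in the pot, a short cylinder 13 mm across and 12 mm tall with rounded edges, 11 g, glazed and slippery (friction 0.12), loose; origin at its centre, z along its own axis (it may tip over)
- bead_small_3: small white ceramic bead in the pot, a short cylinder 13 mm across and 12 mm tall with rounded edges, 11 g, glazed and slippery (friction 0.12), loose; origin at its centre, z along its own axis (it may tip over)
- bead_small_4: small white ceramic bead in the pot, a short cylinder 13 mm across and 12 mm tall with rounded edges, 11 g, glazed and slippery (friction 0.12), loose; origin at its centre, z along its own axis (it may tip over)
- tape_roll: bystander: roll of blue tape, 69 mm across, 19 mm high, lying; origin under its middle
- loupe: bystander: black and clear loupe, 34 mm across, 42 mm high; origin under its middle
- beaker: bystander: clear empty beaker, 45 mm across, 58 mm high; origin under its middle

How it is judged:
By the outcome, as a careful person would: the job done as asked, in the order asked, and still so for the second after the job is handed in, with the robot touching nothing.
It also fails if it takes over 72 s, if anything falls off the work surface, if the arm or the gripper's body presses on something with over 40 N, if the wrist force passes 120 N, or if a joint passes its speed limit or range.

## Working session

There is one attempt and no reset: what is moved stays moved. The work goes in short steps, Python scripts to look and compute and a tool call to move; the robot and the scene stay as the last step left them, time stands still between calls to the robot, and variables do not carry over. Pictures are saved under pics/ and viewed, at most 10 in all, crops included, and the job is handed in when it is done.

Besides the shell and the picture viewer there is one more tool, called after "Request:" by a JSON object that holds its "name" and its "arguments". servo_tool: Moves the arm, as the interface text tells. Its arguments: {"type":"object","properties":{"increments":{"type":"array"},"squeeze":{"type":"number"}},"required":["increments"]}

```bash
ls; mkdir -p pics; cat > h.py <<'E'
import numpy as np, cv2
from plant import ctrl
def ray(cam,px):
    """px [row,col] -> (origin, dir) world, with dir scaled so depth=1"""
    i=ctrl.camera_info(cam);K=np.array(i["intrinsics"])
    u=(px[1]-K[0,2])/K[0,0];v=(px[0]-K[1,2])/K[1,1]
    return np.array(i["xyz"]),np.array(i["rotation"])@np.array([u,-v,-1])
def at_z(cam,px,z):
    o,d=ray(cam,px);return o+d*(z-o[2])/d[2]
def at_d(cam,px,dep):
    o,d=ray(cam,px);return o+d*dep
def cloud(cam,depth):
    i=ctrl.camera_info(cam);K=np.array(i["intrinsics"])
    r,c=np.mgrid[:400,:640]
    p=np.stack([(c-K[0,2])/K[0,0],-(r-K[1,2])/K[1,1],-np.ones_like(c,float)],-1)*depth[...,None]
    return p@np.array(i["rotation"]).T+np.array(i["xyz"])
def save(n,im): cv2.imwrite("pics/"+n,cv2.cvtColor(im,cv2.COLOR_RGB2BGR))
E
python3 - <<'E'
from h import *
np.set_printoptions(precision=4,suppress=True)
for c in("scene","side","wrist"):
    i=ctrl.camera_info(c);print(c,i)
for c in("scene","side"):
    im,d=ctrl.get_image(c);save(c+"0.png",im)
    np.save(c+"_d.npy",d)
    P=cloud(c,d)
    for t in("station","ball_knob","rod_tip","rod_grip","rest","rest_foot","rod","cover","tape_roll","loupe","beaker"):
        try:
            s=ctrl.spot_point(c,t)[:1]
            for a in s:
                r,k=np.round(a["position"]).astype(int)
                print(c,t,a["p"],(r,k),P[r,k])
        except Exception as e: print(t,e)
s=ctrl.get_state();print(s["time"],s["ee_pos"],s["ee_rot"],s["force"])
E
```

```text
pics
scene {'intrinsics': array([[432.2114,   0.    , 318.835 ],
       [  0.    , 432.2114, 198.2341],
       [  0.    ,   0.    ,   1.    ]]), 'xyz': array([-0.4354,  0.1404,  0.6536]), 'rotation': array([-0.5514, -0.338 ,  0.3929,  0.6537])}
side {'intrinsics': array([[396.5665,   0.    , 314.4018],
       [  0.    , 396.5665, 204.6033],
       [  0.    ,   0.    ,   1.    ]]), 'xyz': array([ 0.4537, -0.8962,  0.5409]), 'rotation': array([ 0.8467,  0.5261, -0.0444, -0.0665])}
wrist {'intrinsics': array([[309.7069,   0.    , 323.2834],
       [  0.    , 309.7069, 200.3361],
       [  0.    ,   0.    ,   1.    ]]), 'T_tool_cam': array([[-0.0001,  0.9657,  0.2598,  0.0658],
       [ 1.    ,  0.0001,  0.    , -0.0003],
       [-0.    ,  0.2598, -0.9657, -0.1205],
       [ 0.    ,  0.    ,  0.    ,  1.    ]])}Traceback (most recent call last):
  File "<stdin>", line 8, in <module>
  File "h.py", line 16, in cloud
    return p@np.array(i["rotation"]).T+np.array(i["xyz"])
           ~^~~~~~~~~~~~~~~~~~~~~~~~~~
ValueError: matmul: Input operand 1 has a mismatch in its core dimension 0, with gufunc signature (n?,k),(k,m?)->(n?,m?) (size 4 is different from 3)
```

```bash
cat > fix.py <<'E'
s=open('h.py').read()
s=s.replace('np.array(i["rotation"])','Q(i["rotation"])').replace("def ray","from scipy.spatial.transform import Rotation as Rn\ndef Q(q): return Rn.from_quat(q,scalar_first=True).as_matrix()\ndef ray",1)
open('h.py','w').write(s)
E
python3 fix.py
python3 - <<'E'
from h import *
np.set_printoptions(precision=4,suppress=True)
for c in("scene","side"):
    im,d=ctrl.get_image(c);save(c+"0.png",im)
    np.save(c+"_d.npy",d);P=cloud(c,d)
    for t in("station","ball_knob","rod_tip","rod_grip","rest","rest_foot","cover","tape_roll","loupe","beaker"):
        for a in ctrl.spot_point(c,t)[:1]:
                r,k=np.round(a["position"]).astype(int)
                print(c,t,round(a["p"],2),(r,k),P[r,k])
s=ctrl.get_state();print(s["time"],s["ee_pos"],s["ee_rot"],s["force"])
a,b=[cv2.imread(f"pics/{c}0.png") for c in("scene","side")]
cv2.imwrite("pics/both.png",cv2.resize(np.vstack([a,b]),(480,600)))
E
```

```text
scene station 0.67 (np.int64(242), np.int64(325)) [ 0.4907 -0.0238  0.0346]
scene ball_knob 0.92 (np.int64(210), np.int64(292)) [0.5134 0.0563 0.125 ]Traceback (most recent call last):
  File "<stdin>", line 7, in <module>
ValueError: it knows: ball_knob, bead_large, bead_small, beaker, loupe, pot_floor, rest, rest_foot, rod, rod_grip, rod_tip, station, tape_roll
```

View pics/scene0.png

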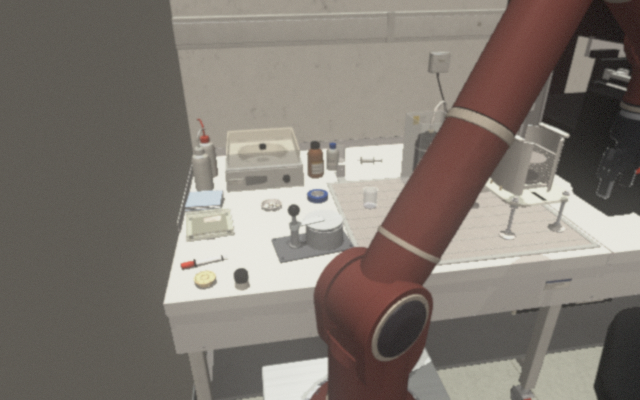

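Scene view: pot station at about (col 322, row 232), knob at (293, 210), tape (317, 196), beaker (370, 197), loupe (240, 275); the rest is hidden behind the arm.

```bash
python3 - <<'E'
from h import *
np.set_printoptions(precision=4,suppress=True)
c="side"
im,d=ctrl.get_image(c);save(c+"0.png",im)
P=cloud(c,d)
for t in("station","ball_knob","rod_tip","rod_grip","rest","rest_foot","tape_roll","loupe","beaker"):
    for a in ctrl.spot_point(c,t)[:1]:
        r,k=np.round(a["position"]).astype(int)
        print(c,t,round(a["p"],2),(r,k),P[r,k])
s=ctrl.get_state();print(s["time"],s["ee_pos"],s["ee_rot"],s["force"])
E
```

```text
side station 0.63 (np.int64(240), np.int64(292)) [ 0.511  -0.3092  0.1819]
side ball_knob 0.87 (np.int64(189), np.int64(283)) [0.5249 0.0406 0.1235]
side rod_grip 0.68 (np.int64(250), np.int64(295)) [ 0.516  -0.3077  0.16  ]
side tape_roll 0.94 (np.int64(241), np.int64(394)) [ 0.7904 -0.0845  0.0179]
side loupe 0.63 (np.int64(208), np.int64(236)) [0.3941 0.1785 0.0096]
side beaker 0.66 (np.int64(275), np.int64(379)) [ 0.5888 -0.5375  0.2651]
0.9 [ 0.262  -0.5948  0.2533] [-0.      0.9786  0.206   0.    ] [ 0.4129  0.754  -0.3055]
```

View pics/side0.png

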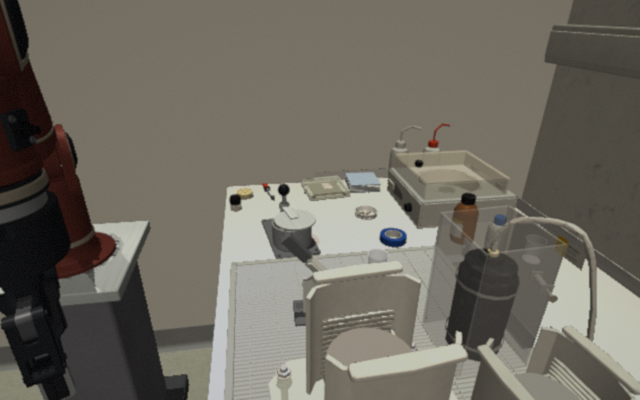

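Side view: knob (284,189), pot (293,225), rod grip (297,242), rest mostly behind the chair; tape (393,237), beaker (377,258). Both cameras put the knob at about (0.527, 0.055, 0.117). Going over the rest for a wrist look.

Request:
{"name": "servo_tool", "arguments": {"increments": [[1,3,3,0,0,0,1],[4,7,6,0,0,0,1],[6,11,9,0,0,0,1],[8,15,12,0,0,0,1],[10,19,13,0,0,0,1],[11.5,23,13,0,0,0,1],[13.5,27,13,0,0,0,1],[15.5,31,13,0,0,0,1]]}}

```text
time: 1.57
ee_pos: [0.3958, -0.3282, 0.3821]
ee_rot: [0.001, 0.979, 0.206, 0.001]
force: [1.3, 0.3, -0.6]
finger_gap: 1.001
gripper_force: 0.0
```

Request:
{"name": "servo_tool", "arguments": {"increments": [[1.5,3.5,0,0,0,0,1],[3,7,0,0,0,0,1],[3.5,8.5,0,0,0,0,1],[3.5,8.5,0,0,0,0,1]]}}

```text
time: 1.9
ee_pos: [0.4324, -0.2391, 0.3812]
ee_rot: [-0.001, 0.977, 0.211, 0.001]
force: [0.5, 0.3, 0.1]
finger_gap: 0.999
gripper_force: 0.0
```

```bash
cat >> h.py <<'E'
def wcloud(depth,s):
    i=ctrl.camera_info("wrist");K=np.array(i["intrinsics"]);T=np.array(i["T_tool_cam"])
    r,c=np.mgrid[:400,:640];x=(c-K[0,2])/K[0,0];y=(r-K[1,2])/K[1,1];t=np.hypot(x,y)
    k=np.where(t>1e-9,np.tan(np.minimum(t,1.5))/np.maximum(t,1e-9),1)
    p=np.stack([x*k,-y*k,-np.ones_like(x)],-1)*depth[...,None]
    return (p@T[:3,:3].T+T[:3,3])@Q(s["ee_rot"]).T+np.array(s["ee_pos"])
def look(name,targets,n=1,outl=()):
    s=ctrl.get_state();im,d=ctrl.get_image("wrist");save(name,im);P=wcloud(d,s)
    print("t",s["time"],s["ee_pos"],"q7",s["q"][6])
    np.save("P.npy",P);np.save("d.npy",d)
    for t in targets:
        for a in ctrl.spot_point("wrist",t)[:n]:
            r,k=np.round(a["position"]).astype(int)
            r=min(max(r,0),399);k=min(max(k,0),639)
            print(t,round(a["p"],2),(int(r),int(k)),P[r,k])
    return s,im,d,P
np.set_printoptions(precision=4,suppress=True)
E
python3 - <<'E'
from h import *
look("w1.png",("station","ball_knob","rod_tip","rod_grip","rest","rest_foot","tape_roll","loupe","beaker"))
E
```

```text
t 1.9 [ 0.4324 -0.2391  0.3812] q7 -0.7206454769067085
station 0.79 (52, 233) [ 0.5321 -0.0531  0.0708]
ball_knob 0.93 (27, 156) [0.5266 0.047  0.1308]
rod_tip 0.82 (71, 417) [ 0.6191 -0.3051  0.052 ]
rod_grip 0.79 (136, 411) [ 0.5163 -0.3017  0.1828]
rest 0.8 (100, 400) [ 0.566  -0.2992  0.0569]
rest_foot 0.61 (71, 415) [ 0.6182 -0.3028  0.0496]
tape_roll 0.35 (55, 235) [ 0.529 -0.058  0.071]
loupe 0.61 (92, 104) [0.3985 0.1791 0.0313]
beaker 0.66 (2, 376) [ 0.6881 -0.2068  0.057 ]
```

View pics/w1.png

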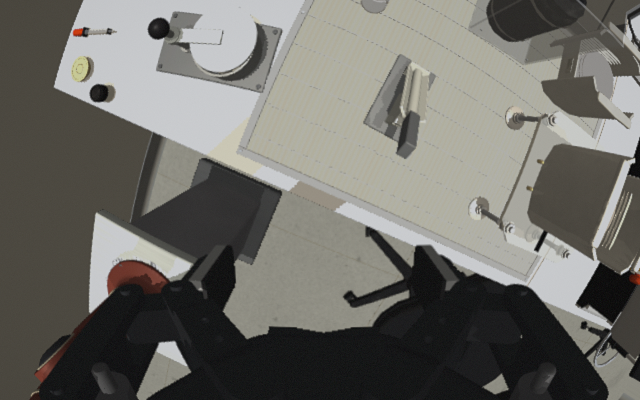

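Wrist view: knob (158,28), cover over pot (225,40), rod in rest from tip (417,71) to grip (410,135), loupe (99,93), beaker (375,3). Rod points along about −x as expected. Going to the knob.

Request:
{"name": "servo_tool", "arguments": {"increments": [[1.3,3.9,-1,0,0,0,1],[2.5,7.7,-3,0,0,0,1],[3.7,11.5,-5,0,0,0,1],[4.9,15.2,-7,0,0,0,1],[6.1,18.9,-9,0,0,0,1],[7.4,22.6,-11,0,0,0,1],[8.6,26.3,-13,0,0,0,1],[9.5,29.4,-15,0,0,0,1]]}}

```text
time: 3.07
ee_pos: [0.5234, 0.0414, 0.236]
ee_rot: [0.0, 0.979, 0.206, 0.001]
force: [1.6, 0.7, -0.1]
finger_gap: 1.001
gripper_force: 0.0
```

Request:
{"name": "servo_tool", "arguments": {"increments": [[0,0,-2,0,0,0,1],[0,0,-2,0,0,0,1],[0,0,-2,0,0,0,1]]}}

```text
time: 3.32
ee_pos: [0.522, 0.0394, 0.2156]
ee_rot: [0.0, 0.979, 0.206, -0.001]
force: [0.0, 1.0, 0.5]
finger_gap: 0.997
gripper_force: 0.0
```

```bash
python3 - <<'E'
from h import *
s,im,d,P=look("w2.png",("ball_knob","station"))
for o in ctrl.outline_of("wrist","ball_knob")[:1]:
    m=o["region"]&(d>0);print(o["rect"],np.median(P[m],0),P[m].min(0),P[m].max(0))
E
```

```text
t 3.3167 [0.522  0.0394 0.2156] q7 -1.4060500806790648
ball_knob 0.85 (195, 310) [0.5313 0.0537 0.1316]
station 0.57 (191, 387) [ 0.5477 -0.01    0.0752]
[287.9, 141.8, 453.4, 251.2] [ 0.5409 -0.0141  0.0712] [ 0.4754 -0.1119 -0.0001] [0.6032 0.0692 0.209 ]
```

Request:
{"name": "servo_tool", "arguments": {"increments": [[0.3,0.8,0,0,0,0,1],[0.6,1.5,-1,0,0,0,1],[0.6,1.5,-3,0,0,0,1],[0.6,1.5,-5,0,0,0,1],[0.6,1.5,-7,0,0,0,1],[0.6,1.5,-8.5,0,0,0,1],[0.6,1.5,-8.5,0,0,0,1],[0.6,1.5,-8.5,0,0,0,1]]}}

```text
time: 4.18
ee_pos: [0.5282, 0.0556, 0.1308]
ee_rot: [-0.0, 0.978, 0.206, -0.001]
force: [0.1, 1.1, 0.2]
finger_gap: 1.001
gripper_force: 0.0
```

```bash
python3 - <<'E'
from h import *
s,im,d,P=look("w3.png",("ball_knob",))
print(s["force"])
v=P.reshape(-1,3);v=v[(d>0).ravel()]
m=(abs(v[:,2]-.118)<.014)&(np.hypot(v[:,0]-.528,v[:,1]-.055)<.03)
w=v[m]
from scipy.optimize import least_squares
r=least_squares(lambda c:np.linalg.norm(w-c,axis=1)-.016,[.528,.055,.116],loss="soft_l1",f_scale=.001)
print(len(w),r.x,np.abs(r.fun).mean())
E
```

```text
t 4.1833 [0.5282 0.0556 0.1308] q7 -1.4712201088347363
ball_knob 0.78 (262, 328) [0.5338 0.0561 0.1298]
[0.0936 1.1408 0.1573]
3309 [0.5271 0.0526 0.1157] 0.0003467018745868355
```

Request:
{"name": "servo_tool", "arguments": {"increments": [[-0.1,-0.3,-1.4,0,0,0,1],[-0.1,-0.3,-1.4,0,0,0,1],[-0.1,-0.3,-1.4,0,0,0,0.25],[-0.1,-0.3,-1.4,0,0,0,0.25],[-0.1,-0.3,-1.4,0,0,0,0.25],[-0.1,-0.3,-1.4,0,0,0,0.25],[-0.1,-0.3,-1.4,0,0,0,0.25],[-0.1,-0.3,-1.4,0,0,0,0.25]], "squeeze": 60}}

```text
time: 4.95
ee_pos: [0.5276, 0.0524, 0.1183]
ee_rot: [-0.0, 0.979, 0.206, 0.0]
force: [-1.4, 0.9, 5.1]
finger_gap: 0.342
gripper_force: 58.7
```

Request:
{"name": "servo_tool", "arguments": {"increments": [[0,0,0,0,0,5,0.25],[0,0,0,0,0,11,0.25],[0,0,0,0,0,17,0.25],[0,0,0,0,0,23,0.25],[0,0,0,0,0,29,0.25],[0,0,0,0,0,35,0.25],[0,0,0,0,0,40,0.25],[0,0,0,0,0,40,0.25]]}}

```text
time: 5.62
ee_pos: [0.5275, 0.0526, 0.1183]
ee_rot: [-0.0, 0.848, 0.53, 0.001]
force: [-1.2, 0.2, 6.5]
finger_gap: 0.343
gripper_force: 59.0
```

```bash
cat >> h.py <<'E'
def cover_angle(P,d,kn=(.527,.0526)):
    v=P[d>0];v=v[abs(v[:,2]-.071)<.0035]
    r=np.hypot(v[:,0]-kn[0],v[:,1]-kn[1]);w=v[(r<.145)&(r>.03)]
    return len(w),w.mean(0),w.min(0),w.max(0)
E
python3 - <<'E'
from h import *
im,d=ctrl.get_image("scene");print(*cover_angle(cloud("scene",d),d))
im,d=ctrl.get_image("side");print(*cover_angle(cloud("side",d),d))
s=ctrl.get_state();print(s["ee_pos"],s["ee_rot"],s["torque"],s["q"][6],s["finger_gap"])
E
```

```text
399 [ 0.5887 -0.0076  0.0715] [ 0.538  -0.047   0.0676] [0.6467 0.041  0.0745]
566 [ 0.5941 -0.003   0.0714] [ 0.5424 -0.0485  0.0676] [0.6438 0.0568 0.0745]
[0.5275 0.0526 0.1184] [-0.0002  0.8489  0.5286  0.0005] [0.2297 0.3952 0.111 ] -0.958425593462754 0.3399289992718637
```

Request:
{"name": "servo_tool", "arguments": {"increments": [[0,0,0,0,0,5,0.25],[0,0,0,0,0,11,0.25],[0,0,0,0,0,17,0.25],[0,0,0,0,0,23,0.25],[0,0,0,0,0,29,0.25],[0,0,0,0,0,34,0.25],[0,0,0,0,0,38,0.25],[0,0,0,0,0,42,0.25]]}}

```text
time: 6.38
ee_pos: [0.5277, 0.0512, 0.1183]
ee_rot: [0.0, 0.604, 0.797, -0.0]
force: [-1.3, -1.2, 5.4]
finger_gap: 0.346
gripper_force: 59.3
```

```bash
python3 - <<'E'
from h import *
im,d=ctrl.get_image("scene");print(*cover_angle(cloud("scene",d),d))
s=ctrl.get_state();print(s["ee_pos"],s["ee_rot"],s["torque"],s["q"][6],s["finger_gap"])
print(np.degrees(2*np.arctan2(s["ee_rot"][2],s["ee_rot"][1])))
E
```

```text
304 [0.6021 0.0596 0.0713] [0.5567 0.0003 0.0678] [0.6589 0.101  0.0744]
[0.5277 0.0511 0.1182] [ 0.0001  0.6038  0.7972 -0.    ] [-0.1453  0.3446 -0.7564] -0.40097727817957624 0.34692837193392045
105.71946707667647
```

Request:
{"name": "servo_tool", "arguments": {"increments": [[0,0,0,0,0,0,1],[0,0,0,0,0,0,1],[0,0,0,0,0,0,1],[0,0,0,0,0,0,1],[0,0,3,0,0,0,1],[0,0,6,0,0,0,1],[0,0,10,0,0,0,1],[0,-1,14,0,0,0,1]]}}

```text
time: 7.1
ee_pos: [0.5265, 0.0444, 0.2586]
ee_rot: [-0.001, 0.601, 0.799, 0.0]
force: [0.4, 0.7, 0.3]
finger_gap: 1.0
gripper_force: 0.0
```

Request:
{"name": "servo_tool", "arguments": {"increments": [[0,-2,3,0,0,0,1],[0,-4,4,0,0,0,1],[0,-4,4,0,0,0,1]]}}

```text
time: 7.35
ee_pos: [0.5293, -0.0025, 0.3002]
ee_rot: [0.004, 0.606, 0.795, 0.0]
force: [-0.4, -1.7, -1.1]
finger_gap: 0.998
gripper_force: 0.0
```

```bash
python3 - <<'E'
from h import *
s,im,d,P=look("w4.png",("station","bead_large","bead_small","pot_floor","ball_knob","rod_grip","rod_tip","rest","rest_foot"),7)
v=P[d>0]
w=v[(abs(v[:,2]-.064)<.0025)&(np.hypot(v[:,0]-.527,v[:,1]+.03)<.06)]
from scipy.optimize import least_squares
f=lambda c:np.hypot(w[:,0]-c[0],w[:,1]-c[1])-.048
r=least_squares(f,[.527,-.03],loss="soft_l1",f_scale=.001);print("rim",len(w),r.x,abs(r.fun).mean())
w=v[(abs(v[:,2]-.071)<.0025)&(np.hypot(v[:,0]-.61,v[:,1]-.055)<.07)]
print("cover",len(w),w.min(0),w.max(0),(w.max(0)+w.min(0))/2)
E
```

```text
t 7.35 [ 0.5293 -0.0025  0.3002] q7 -0.11901006296250409
bead_large 0.54 (201, 302) [ 0.5148 -0.0463  0.0415]
bead_large 0.51 (189, 295) [ 0.5024 -0.0331  0.043 ]
bead_small 0.62 (206, 342) [ 0.5665 -0.0407  0.0364]
bead_small 0.62 (166, 335) [0.5434 0.0073 0.0369]
bead_small 0.53 (182, 348) [ 0.5651 -0.0083  0.0358]
bead_small 0.52 (215, 322) [ 0.5447 -0.059   0.0372]
bead_small 0.49 (166, 311) [ 0.5144 -0.0008  0.036 ]
pot_floor 0.93 (188, 322) [ 0.5361 -0.0276  0.0222]
rest_foot 0.55 (10, 263) [0.4019 0.1796 0.0328]
rim 766 [ 0.5385 -0.0281] 0.0010388651759767151
cover 5060 [ 0.5449 -0.0023  0.0685] [0.6606 0.102  0.0735] [0.6027 0.0498 0.071 ]
```

View pics/w4.png

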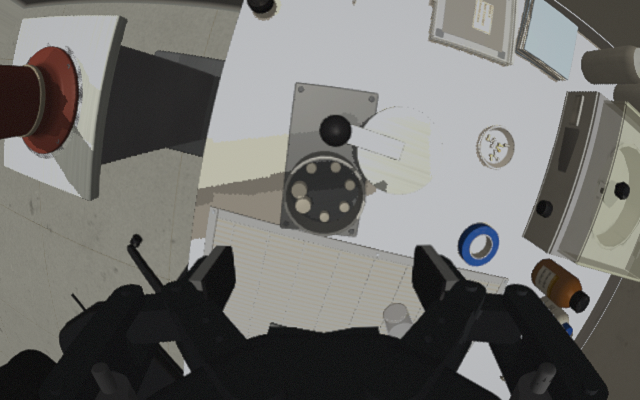

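Wrist view: pot is open at (325,195) with the two large beads touching at (302,204) and (299,189) and five small ones around; cover lies aside at (395,150), its measured direction −2.0° against −1.7° at the stop. Middle of the pot is free. On to the rod, turning the tool back.

Request:
{"name": "servo_tool", "arguments": {"increments": [[0,-3,0.5,0,0,-6,1],[0,-7,1,0,0,-13,1],[0,-11,1.5,0,0,-20,1],[-1,-15,2,0,0,-27,1],[-2,-19,2,0,0,-34,1],[-3,-22,2,0,0,-41,1],[-4,-24,2,0,0,-48,1],[-5,-26,2,0,0,-54,1]]}}

```text
time: 8.52
ee_pos: [0.4765, -0.2599, 0.3171]
ee_rot: [-0.0, 0.901, 0.433, -0.0]
force: [0.8, 0.8, -0.8]
finger_gap: 0.999
gripper_force: 0.0
```

Request:
{"name": "servo_tool", "arguments": {"increments": [[0,-1,0,0,0,-6,1],[0,-2,0,0,0,-13,1],[0,-3,0,0,0,-20,1],[0,-3,0,0,0,-27,1],[0,-3,0,0,0,-34,1],[0,-3,0,0,0,-41,1],[0,-3,0,0,0,-48,1],[0,-3,0,0,0,-52,1]]}}

```text
time: 9.18
ee_pos: [0.4776, -0.2876, 0.3171]
ee_rot: [-0.0, 1.0, -0.004, -0.0]
force: [0.1, 0.3, -0.1]
finger_gap: 1.002
gripper_force: 0.0
```

```bash
python3 - <<'E'
from h import *
s,im,d,P=look("w5.png",("rod_grip","rod_tip","rest","rest_foot"))
print(s["ee_rot"],s["q"])
for t in("rod","rest"):
  for o in ctrl.outline_of("wrist",t)[:1]:
    v=P[o["region"]&(d>0)]
    if t=="rod":
        print(o["p"],o["rect"])
        v=v[(v[:,2]>.06)&(v[:,2]<.25)]
        c=np.polyfit(v[:,0],v[:,1],1);print("rod yaw",np.degrees(np.arctan(c[0])),"y at .516,.62",np.polyval(c,[.516,.62]))
        g=v[v[:,2]>.15];print("grip",g.min(0),g.max(0))
    else:
        b=v[abs(v[:,2]-.018)<.003];print("base",len(b));print(cv2.minAreaRect((b[:,:2]*1000).astype(np.float32)))
E
```

```text
t 9.1833 [ 0.4776 -0.2876  0.3171] q7 -1.1824197565567265
rod_grip 0.98 (148, 342) [ 0.5188 -0.3032  0.1792]
rod_tip 0.58 (58, 339) [ 0.6201 -0.3076  0.0516]
rest 0.6 (96, 336) [ 0.5673 -0.3011  0.1113]
rest_foot 0.96 (60, 342) [ 0.6166 -0.311   0.0567]
[-0.0002  1.     -0.0042 -0.0002] [ 0.6639  0.4218 -0.2423  1.5935  0.108   1.14   -1.1824]
0.78 [331.3, 55.7, 349.3, 181.6]
rod yaw -2.69736073265863 y at .516,.62 [-0.3028 -0.3077]
grip [ 0.4923 -0.3113  0.1501] [ 0.544  -0.2948  0.1926]
base 1995
((576.6983642578125, -306.3323974609375), (70.21345520019531, 131.1869659423828), 87.73330688476562)
```

View pics/w5.png

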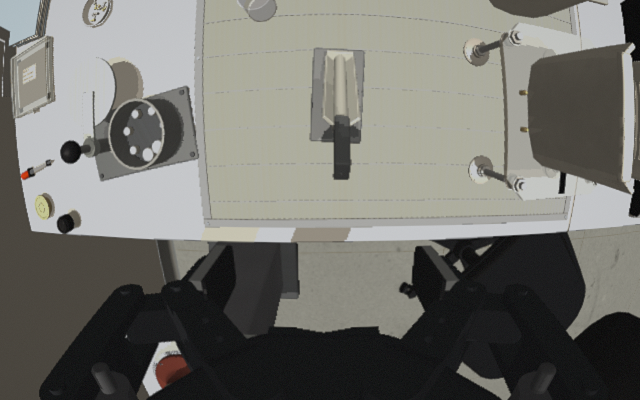

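Wrist view: rod lies home from tip (340,55) to grip end (342,178), rest base upright in the picture with yaw about −2.3°; pot with beads at (137,133), larges at (147,155). Computed grip centre (0.518, −0.304, 0.164) agrees with the network. Tilting to the pre-grasp pose.

Request:
{"name": "servo_tool", "arguments": {"increments": [[0,0,0,0,-6,-0.3,1],[0,0,0,0,-13,-0.6,1],[0,0,0,0,-20,-0.9,1],[-0.3,-0.3,-2,0,-27,-1.2,1],[-0.6,-0.7,-4,0,-34,-1.5,1],[-1,-1.1,-6,0,-40,-1.8,1],[-1.3,-1.4,-8.9,0,-40,-1.8,1],[-1.3,-1.4,-8.9,0,-40,-1.8,1]]}}

```text
time: 10.2
ee_pos: [0.4567, -0.3036, 0.2178]
ee_rot: [-0.009, 0.941, -0.025, 0.337]
force: [-2.1, 0.1, -2.0]
finger_gap: 0.997
gripper_force: 0.0
```

```bash
cat > goal.py <<'E'
from h import *
def delta(pos,yaw,pitch):
    s=ctrl.get_state()
    R=Rn.from_euler("z",yaw,degrees=True)*Rn.from_euler("y",pitch,degrees=True)*Rn.from_quat([1,0,0,0])
    r=Rn.from_quat(s["ee_rot"],scalar_first=True)
    print("t",s["time"],"shift cm",(np.array(pos)-s["ee_pos"])*100,"rot",(R*r.inv()).as_rotvec(degrees=True),"f",s["force"],"q",s["q"])
E
python3 - <<'E'
from goal import *
delta((.464,-.302,.228),-2.3,-40)
s,im,d,P=look("w6.png",("rod_grip","rod_tip"))
o=ctrl.outline_of("wrist","rod")[0];v=P[o["region"]&(d>0)];v=v[(v[:,2]>.06)&(v[:,2]<.2)]
c=np.polyfit(v[:,0],v[:,1],1);print(np.degrees(np.arctan(c[0])),np.polyval(c,[.5,.516,.6]))
E
```

```text
t 10.2 shift cm [0.7263 0.1645 1.0244] rot [-1.9151 -0.5913  0.0669] f [-2.1228  0.0837 -2.0053] q [ 1.38    0.546  -0.8659  2.1795 -0.5306  0.0373 -0.3893]
t 10.2 [ 0.4567 -0.3036  0.2178] q7 -0.3893045306762979
rod_grip 0.76 (198, 324) [ 0.5054 -0.3049  0.1909]
rod_tip 0.63 (160, 326) [ 0.6056 -0.3075  0.0703]
-3.285795997498547 [-0.3028 -0.3037 -0.3085]
```

Request:
{"name": "servo_tool", "arguments": {"increments": [[0.3,0.1,0.5,-1,3,0,1],[0.7,0.1,1,-1.5,5.4,0,1],[0.7,0.1,1,-1.9,5.4,0,1],[0.7,0.1,1,-1.9,5.4,0,1]]}}

```text
time: 10.73
ee_pos: [0.4749, -0.299, 0.2434]
ee_rot: [0.019, 0.954, -0.007, 0.301]
force: [-1.0, 0.4, -0.7]
finger_gap: 1.0
gripper_force: 0.0
```

```bash
python3 - <<'E'
from goal import *
delta((.516,-.3038,.1666),-2.3,-34)
E
```

```text
t 10.7333 shift cm [ 4.1149 -0.4824 -7.6791] rot [ 1.8747  0.9534 -0.9003] f [-1.0028  0.3574 -0.7335] q [ 1.1242  0.4151 -0.5878  2.1052 -0.5177  0.1793 -0.4604]
```

Request:
{"name": "servo_tool", "arguments": {"increments": [[0,-0.3,-1.4,0.9,0.5,-0.5,1],[0,-0.5,-2.7,1.9,1,-0.9,1],[0.8,-0.5,-3.7,1.9,1,-0.9,1],[1.6,-0.5,-4.7,1.9,1,-0.9,1],[2.5,-0.5,-5.7,1.9,1,-0.9,1],[3.3,-0.5,-6.7,1.9,1,-0.9,1],[4.1,-0.5,-7.7,1.9,1,-0.9,1],[4.1,-0.5,-7.7,1.9,1,-0.9,1]]}}

```text
time: 11.4
ee_pos: [0.5132, -0.3052, 0.1607]
ee_rot: [0.001, 0.957, -0.023, 0.289]
force: [-0.4, -0.1, -0.3]
finger_gap: 1.002
gripper_force: 0.0
```

```bash
python3 - <<'E'
from goal import *
delta((.516,-.3038,.1666),-2.3,-34)
s,im,d,P=look("w7.png",("rod_grip",))
o=ctrl.outline_of("wrist","rod")[0];v=P[o["region"]&(d>0)];v=v[(v[:,2]>.05)&(v[:,2]<.2)&(v[:,0]<.64)]
c=np.polyfit(v[:,0],v[:,1],1);print(o["p"],len(v),np.degrees(np.arctan(c[0])),np.polyval(c,[.5,.516,.6]))
E
```

```text
t 11.4 shift cm [0.28   0.1392 0.5912] rot [-0.6515 -0.365   0.2977] f [-0.3607 -0.1247 -0.3004] q [ 1.0307  0.6084 -0.5552  2.0812 -0.5276  0.0328 -0.4581]
t 11.4 [ 0.5132 -0.3052  0.1607] q7 -0.45808265618178134
rod_grip 0.55 (263, 318) [ 0.5151 -0.3033  0.1835]
0.6 5003 -2.762130362596517 [-0.3027 -0.3034 -0.3075]
```

Request:
{"name": "servo_tool", "arguments": {"increments": [[0.3,0.1,0.5,-0.6,2,0.3,1],[0.3,0.1,0.5,-0.6,3.6,0.3,1],[0.3,0.1,0.5,-0.6,3.6,0.3,1],[0.3,0.1,0.5,-0.6,3.6,0.3,0.05],[0.3,0.1,0.5,-0.6,3.6,0.3,0.05],[0.3,0.1,0.5,-0.6,3.6,0.3,0.05],[0.3,0.1,0.5,-0.6,3.6,0.3,0.05],[0.3,0.1,0.5,-0.6,3.6,0.3,0.05]], "squeeze": 80}}

```text
time: 12.22
ee_pos: [0.5148, -0.3054, 0.166]
ee_rot: [0.007, 0.966, -0.02, 0.259]
force: [0.9, 0.1, 0.4]
finger_gap: 0.3
gripper_force: 0.0
```

Request:
{"name": "servo_tool", "arguments": {"increments": [[0,0,0,0,0,0,0.05],[0,0,0,0,0,0,0.05],[0,0,0,0,0,0,0.05]]}}

```text
time: 12.47
ee_pos: [0.515, -0.3041, 0.1663]
ee_rot: [0.006, 0.966, -0.019, 0.258]
force: [-2.7, 2.7, 2.7]
finger_gap: 0.151
gripper_force: 78.2
```

```bash
python3 - <<'E'
from goal import *
delta((.516,-.3038,.1666),-2.3,-30)
E
```

```text
t 12.4667 shift cm [0.0991 0.0309 0.0299] rot [ 0.1267 -0.0393  0.0314] f [-2.7221  2.6557  2.741 ] q [ 0.8894  0.5618 -0.3817  2.0419 -0.5289  0.1396 -0.4944]
```

Request:
{"name": "servo_tool", "arguments": {"increments": [[0.4,0,0.3,0,0,0,0.05],[1.2,0,1,0,0,0,0.05],[2.3,-0.1,1.9,0,0,0,0.05],[3.8,-0.1,3.2,0,0,0,0.05],[4.5,-0.1,5,0,0,0,0.05],[4.5,-0.1,8,0,0,0,0.05],[4.5,-0.1,11,0,0,0,0.05],[4.5,-0.1,13,0,3,0,0.05]]}}

```text
time: 13.13
ee_pos: [0.5591, -0.3077, 0.2982]
ee_rot: [0.009, 0.972, -0.021, 0.233]
force: [0.6, 1.0, -0.7]
finger_gap: 0.151
gripper_force: 77.8
```

Request:
{"name": "servo_tool", "arguments": {"increments": [[0,1,0,0,6,0,0.05],[-0.5,4,0,0,12,0,0.05],[-0.8,7,0,0,18,0,0.05],[-1,10,0,0,24,0,0.05],[-1.2,13,0,0,30,0,0.05],[-1.5,16,0,0,34,0,0.05],[-1.8,19,0,0,37,0,0.05],[-2,22,0,0,37,0,0.05]]}}

```text
time: 13.8
ee_pos: [0.5421, -0.0839, 0.295]
ee_rot: [0.014, 0.996, -0.015, -0.088]
force: [0.5, -0.2, -1.5]
finger_gap: 0.156
gripper_force: 77.9
```

```bash
python3 - <<'E'
from goal import *
delta((.5385,-.0281,.28),-2.3,10)
for c in("scene","side"):
    im,d=ctrl.get_image(c);save("r_"+c+".png",im);P=cloud(c,d)
    for t in("rod_tip","rod_grip"):
        for a in ctrl.spot_point(c,t)[:1]:
            r,k=np.round(a["position"]).astype(int);print(c,t,a["p"],(r,k),P[r,k])
look("w8.png",("rod_tip","rod_grip","bead_large"),2)
E
```

```text
t 13.8 shift cm [-0.362   5.5776 -1.5043] rot [ 1.7492 -0.098  -0.695 ] f [ 0.507  -0.1969 -1.4548] q [-0.0056  0.5004  0.1574  1.535  -0.0271  1.2826 -1.4523]
side rod_tip 0.83 (np.int64(207), np.int64(295)) [ 0.5409 -0.091   0.1355]
side rod_grip 0.65 (np.int64(140), np.int64(290)) [ 0.5326 -0.0948  0.2947]
t 14.1 [ 0.5404 -0.0879  0.2965] q7 -1.449377687968822
rod_tip 0.95 (159, 319) [ 0.5478 -0.0887  0.1538]
rod_grip 0.57 (266, 325) [ 0.5522 -0.0883  0.3065]
rod_grip 0.36 (76, 490) [ 0.6214 -0.3111  0.0411]
bead_large 0.7 (156, 290) [ 0.5181 -0.0543  0.0414]
bead_large 0.67 (165, 274) [ 0.5077 -0.0337  0.0417]
```

Request:
{"name": "servo_tool", "arguments": {"increments": [[0,2,0,0.9,0,-0.4,0.05],[-0.1,4,0,1.7,0,-0.7,0.05],[-0.2,6,0,1.7,0,-0.7,0.05],[-0.2,6,0,1.7,0,-0.7,0.05],[-0.2,6,-2,1.7,0,-0.7,0.05],[-0.2,6,-4,1.7,0,-0.7,0.05],[-0.2,6,-6,1.7,0,-0.7,0.05],[-0.2,6,-6,1.7,0,-0.7,0.05]]}}

```text
time: 14.97
ee_pos: [0.536, -0.027, 0.233]
ee_rot: [-0.001, 0.996, -0.022, -0.091]
force: [-0.9, -0.3, -1.0]
finger_gap: 0.151
gripper_force: 78.1
```

```bash
python3 - <<'E'
from goal import *
delta((.5385,-.0281,.20),-2.3,10)
s,im,d,P=look("w9.png",("rod_tip","bead_large","bead_small"),5)
E
```

```text
t 14.9667 shift cm [ 0.2473 -0.1111 -3.302 ] rot [ 0.0378 -0.477   0.1792] f [-0.8861 -0.3182 -1.0106] q [-0.0698  0.5444  0.13    1.6464 -0.072   1.1387 -1.5303]
t 14.9667 [ 0.536 -0.027  0.233] q7 -1.530273403660615
rod_tip 0.56 (160, 323) [ 0.5431 -0.0269  0.0961]
rod_tip 0.26 (140, 324) [ 0.5414 -0.0278  0.0233]
bead_large 0.57 (174, 328) [ 0.5419 -0.0305  0.1261]
bead_small 0.7 (140, 292) [0.5464 0.0043 0.0362]
bead_small 0.56 (115, 307) [ 0.5708 -0.0122  0.0342]
bead_small 0.53 (133, 355) [ 0.5509 -0.0592  0.0361]
bead_small 0.5 (117, 335) [ 0.5679 -0.0397  0.036 ]
bead_small 0.49 (168, 302) [ 0.5154 -0.0037  0.0351]
```

View pics/w9.png

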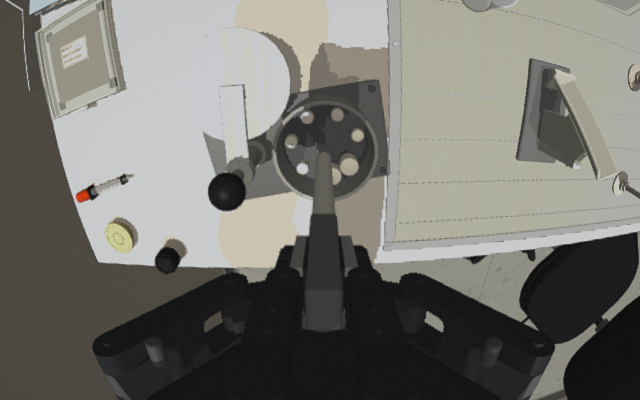

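Wrist view: rod hangs over the pot's middle with tip near (322,150); large beads at about (348,163) and (337,175), smalls round the wall, middle free. Lowering gently.

Request:
{"name": "servo_tool", "arguments": {"increments": [[0.2,0,-1,0,0,0,0.05],[0.2,0,-2,0,0,0,0.05],[0.2,0,-3,0,0,0,0.05],[0.2,0,-3.8,0,0,0,0.05],[0.2,0,-4.2,0,0,0,0.05],[0.2,0,-4.2,0,0,0,0.05],[0.2,0,-4.2,0,0,0,0.05]]}}

```text
time: 15.75
ee_pos: [0.5403, -0.0261, 0.1941]
ee_rot: [-0.002, 0.996, -0.021, -0.088]
force: [-0.4, 0.2, -0.5]
finger_gap: 0.155
gripper_force: 78.1
```

Request:
{"name": "servo_tool", "arguments": {"increments": [[0,0,-0.1,0,0,0,0.05],[0,0,-0.2,0,0,0,0.05],[0,0,-0.3,0,0,0,0.05],[0,0,-0.3,0,0,0,0.05]]}}

```text
time: 16.08
ee_pos: [0.5404, -0.0261, 0.1915]
ee_rot: [-0.002, 0.996, -0.021, -0.087]
force: [-0.6, 0.2, -0.9]
finger_gap: 0.156
gripper_force: 78.1
```

Request:
{"name": "servo_tool", "arguments": {"increments": [[0,0,-0.1,0,0,0,0.05],[0,0,-0.2,0,0,0,0.05],[0,0,-0.3,0,0,0,0.05],[0,0,-0.3,0,0,0,0.05]]}}

```text
time: 16.42
ee_pos: [0.5405, -0.0261, 0.189]
ee_rot: [-0.002, 0.996, -0.021, -0.087]
force: [-1.0, 0.6, 3.2]
finger_gap: 0.156
gripper_force: 78.8
```

Request:
{"name": "servo_tool", "arguments": {"increments": [[0,0,-0.1,0,0,0,0.05],[0,0,-0.2,0,0,0,0.05],[0,0,-0.2,0,0,0,0.05]]}}

```text
time: 16.67
ee_pos: [0.5408, -0.0262, 0.1889]
ee_rot: [-0.002, 0.996, -0.021, -0.087]
force: [-2.0, 0.1, 12.3]
finger_gap: 0.15
gripper_force: 80.2
```

Contact felt (3 N, then 12 N) at TCP z ≈ 0.189. Lifting 3 mm clear and stirring.

Request:
{"name": "servo_tool", "arguments": {"increments": [[0,0,0.5,0,0,0,0.05],[0,0,0.5,0,0,0,0.05],[1.2,-0.1,0.5,0,0,0,0.05],[2.5,-0.2,0.5,0,0,0,0.05],[2.3,0.8,0.5,0,0,0,0.05],[1.7,1.7,0.5,0,0,0,0.05],[0.8,2.3,0.5,0,0,0,0.05],[-0.2,2.5,0.5,0,0,0,0.05]]}}

```text
time: 17.33
ee_pos: [0.5375, -0.0013, 0.1908]
ee_rot: [0.0, 0.996, -0.02, -0.087]
force: [2.1, -5.1, -1.5]
finger_gap: 0.154
gripper_force: 78.4
```

Request:
{"name": "servo_tool", "arguments": {"increments": [[-1,-0.2,0,0,0,0,0.05],[-1.9,-0.8,0,0,0,0,0.05],[-2.5,-1.7,0,0,0,0,0.05],[-2.7,-2.7,0,0,0,0,0.05],[-2.5,-3.7,0,0,0,0,0.05],[-1.9,-4.6,0,0,0,0,0.05],[-1,-5.2,0,0,0,0,0.05],[0,-5.4,0,0,0,0,0.05]]}}

```text
time: 18.0
ee_pos: [0.5364, -0.0549, 0.1907]
ee_rot: [-0.003, 0.996, -0.022, -0.091]
force: [-0.6, 0.1, -1.5]
finger_gap: 0.153
gripper_force: 78.7
```

Request:
{"name": "servo_tool", "arguments": {"increments": [[1,0.2,0,0,0,0,0.05],[1.9,0.8,0,0,0,0,0.05],[2.5,1.7,0,0,0,0,0.05],[2.7,2.7,0,0,0,0,0.05],[2.5,3.7,0,0,0,0,0.05],[1.9,4.6,0,0,0,0,0.05],[1,5.2,0,0,0,0,0.05],[0,5.4,0,0,0,0,0.05]]}}

```text
time: 18.67
ee_pos: [0.5399, -0.0015, 0.1918]
ee_rot: [-0.0, 0.996, -0.02, -0.084]
force: [1.6, -3.4, -0.4]
finger_gap: 0.149
gripper_force: 79.0
```

Request:
{"name": "servo_tool", "arguments": {"increments": [[-1,-0.2,0,0,0,0,0.05],[-1.9,-0.8,0,0,0,0,0.05],[-2.5,-1.7,0,0,0,0,0.05],[-2.7,-2.7,0,0,0,0,0.05],[-2.5,-3.7,0,0,0,0,0.05],[-1.9,-4.6,0,0,0,0,0.05],[-1,-5.2,0,0,0,0,0.05],[0,-5.4,0,0,0,0,0.05]]}}

```text
time: 19.33
ee_pos: [0.5393, -0.0578, 0.1914]
ee_rot: [-0.001, 0.996, -0.023, -0.087]
force: [0.1, 0.5, -1.0]
finger_gap: 0.155
gripper_force: 79.0
```

Request:
{"name": "servo_tool", "arguments": {"increments": [[1,0.2,0,0,0,0,0.05],[1.9,0.8,0,0,0,0,0.05],[2.5,1.7,0,0,0,0,0.05],[2.7,2.7,0,0,0,0,0.05],[2.5,3.7,0,0,0,0,0.05],[1.9,4.6,0,0,0,0,0.05],[1,5.2,0,0,0,0,0.05],[0,5.4,0,0,0,0,0.05]]}}

```text
time: 20.0
ee_pos: [0.5379, -0.0017, 0.1909]
ee_rot: [-0.001, 0.996, -0.021, -0.087]
force: [1.2, -1.7, -1.3]
finger_gap: 0.155
gripper_force: 78.8
```

```bash
python3 - <<'E'
from goal import *
delta((.5385,-.0281,.20),-2.3,10)
s,im,d,P=look("w10.png",("rod_tip","rod_grip","bead_large","bead_small"),6)
cv2.imwrite("pics/w10c.png",cv2.resize(cv2.imread("pics/w10.png")[70:230,230:430],(800,600),interpolation=cv2.INTER_CUBIC))
E
```

```text
t 20.0 shift cm [ 0.0614 -2.6399  0.9097] rot [ 0.1482 -0.021   0.1004] f [ 1.1807 -1.7479 -1.3429] q [-0.1096  0.5899  0.1235  1.6975 -0.0855  1.0345 -1.5635]
t 20.0 [ 0.5379 -0.0017  0.1909] q7 -1.563533274467105
rod_tip 0.91 (164, 321) [ 0.5431 -0.0001  0.0556]
rod_grip 0.79 (266, 323) [ 0.5499 -0.0018  0.2012]
bead_large 0.79 (145, 318) [0.5556 0.002  0.041 ]
bead_large 0.61 (124, 341) [ 0.5732 -0.0181  0.0414]
bead_small 0.64 (176, 312) [0.5253 0.009  0.0351]
bead_small 0.61 (197, 345) [ 0.5033 -0.0206  0.0355]
bead_small 0.43 (156, 310) [0.5443 0.0097 0.0353]
bead_small 0.37 (192, 330) [ 0.5426 -0.0062  0.1128]
```

View pics/w10c.png

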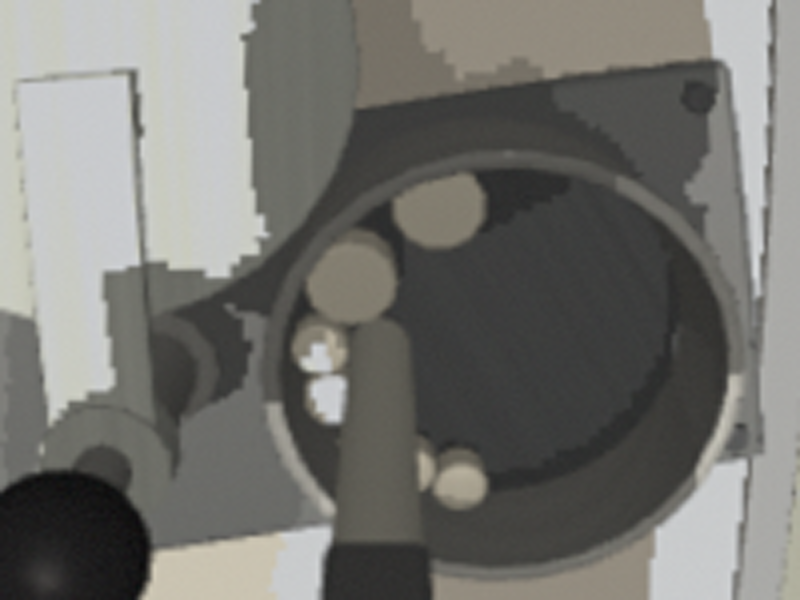

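Crop: rod tip at (380,330); large beads at (438,210) and (352,278) with a small gap (≈7 mm), smalls at (320,345), (330,398), (460,480) near the wall; the lower right is empty. 2.25 turns done. Now wedge between the larges from the middle and push the front one clockwise.

Request:
{"name": "servo_tool", "arguments": {"increments": [[0,-1.3,0,0,0,0,0.05],[0.1,-2.5,0,0,0,0,0.05],[1.1,-1.9,0,0,0,0,0.05],[2.2,-1,0,0,0,0,0.05],[2.3,-1,0,0,0,0,0.05],[2.7,-1.8,0,0,0,0,0.05],[2.8,-2.5,0,0,0,0,0.05],[2.7,-3.2,0,0,0,0,0.05]]}}

```text
time: 20.92
ee_pos: [0.565, -0.0346, 0.1909]
ee_rot: [-0.002, 0.996, -0.022, -0.088]
force: [-1.2, -0.8, -1.6]
finger_gap: 0.151
gripper_force: 79.3
```

Request:
{"name": "servo_tool", "arguments": {"increments": [[-0.2,-0.6,0,0,0,0,0.05],[-0.4,-1,0,0,0,0,0.05],[-0.4,-1,0,0,0,0,0.05],[-1.5,-0.4,0,0,0,0,0.05],[-2.8,0.5,0,0,0,0,0.05],[-2.8,0.5,0.5,0,0,0,0.05],[-2.8,0.5,3,0,0,0,0.05],[-2.8,0.5,6,0,0,0,0.05]]}}

```text
time: 21.58
ee_pos: [0.5371, -0.0275, 0.2511]
ee_rot: [-0.002, 0.996, -0.02, -0.089]
force: [0.4, -0.2, -0.7]
finger_gap: 0.154
gripper_force: 79.2
```

Request:
{"name": "servo_tool", "arguments": {"increments": [[0,-1,3,0,0,0,0.05],[0,-4,5,0,0,0,0.05],[0,-5,5,0,0,0,0.05]]}}

```text
time: 21.83
ee_pos: [0.5404, -0.083, 0.3071]
ee_rot: [0.001, 0.996, -0.023, -0.081]
force: [0.0, -2.6, -0.1]
finger_gap: 0.155
gripper_force: 79.3
```

```bash
python3 - <<'E'
from goal import *
delta((.5385,-.0281,.20),-2.3,10)
s,im,d,P=look("w11.png",("rod_tip","bead_large","bead_small"),6)
print([np.r_[0.,0].tolist()]) if 0 else None
for o in ctrl.outline_of("wrist","bead_large")[:3]:
    v=P[o["region"]&(d>0)];z=np.percentile(v[:,2],90);w=v[abs(v[:,2]-z)<.003]
    print(round(o["p"],2),o["rect"],len(w),w.mean(0),(w.min(0)+w.max(0))/2)
cv2.imwrite("pics/w11c.png",cv2.resize(cv2.imread("pics/w11.png")[60:240,200:440],(800,600),interpolation=cv2.INTER_CUBIC))
E
```

```text
t 21.8333 shift cm [ -0.1919   5.4931 -10.7098] rot [0.3373 0.7372 0.302 ] f [ 0.0011 -2.6187 -0.1075] q [ 0.0061  0.4823  0.1575  1.5284 -0.0525  1.2966 -1.4467]
t 21.8333 [ 0.5404 -0.083   0.3071] q7 -1.446733260413575
rod_tip 0.25 (268, 326) [ 0.5519 -0.0843  0.3184]
bead_large 0.73 (114, 272) [ 0.5735 -0.0232  0.0409]
bead_large 0.54 (127, 255) [ 0.559  -0.0005  0.0413]
bead_small 0.63 (153, 253) [0.524  0.0074 0.035 ]
bead_small 0.57 (157, 258) [0.5184 0.0012 0.0356]
bead_small 0.57 (164, 268) [ 0.508  -0.0109  0.0354]
bead_small 0.56 (137, 251) [0.5454 0.0075 0.0352]
bead_small 0.55 (166, 279) [ 0.5043 -0.025   0.035 ]
0.74 [267.0, 105.4, 282.0, 120.3] 182 [ 0.5736 -0.0248  0.0415] [ 0.5733 -0.025   0.0416]
0.54 [248.5, 118.7, 264.1, 136.8] 176 [0.5563 0.0016 0.0415] [0.5559 0.0014 0.0419]
```

View pics/w11c.png

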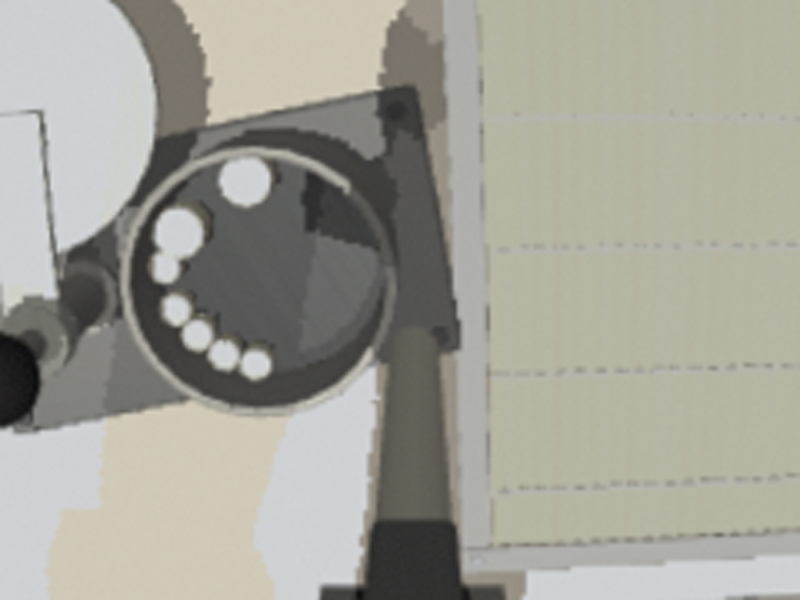

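Crop: larges at (245,182) and (180,232), gap only about 10–12 mm; smalls in a row (165,265)–(255,362), the right side is empty. I go in again and push the first bead further clockwise at a wider radius for a safe margin.

Request:
{"name": "servo_tool", "arguments": {"increments": [[0,2.8,0,0,0,0,0.05],[-0.2,5.5,0,0,0,0,0.05],[-0.2,5.5,-1,0,0,0,0.05],[-0.2,5.5,-3,0,0,0,0.05],[-0.2,5.5,-5.5,0,0,0,0.05],[-0.2,5.5,-8,0,0,0,0.05],[-0.2,5.5,-10,0,0,0,0.05],[-0.2,5.5,-10,0,0,0,0.05]]}}

```text
time: 22.75
ee_pos: [0.5321, -0.021, 0.1965]
ee_rot: [-0.002, 0.995, -0.019, -0.093]
force: [-0.5, 0.4, -1.3]
finger_gap: 0.152
gripper_force: 79.3
```

Request:
{"name": "servo_tool", "arguments": {"increments": [[0,0,0,0,0,0,0.05]]}}

```text
time: 22.83
ee_pos: [0.5345, -0.0217, 0.2]
ee_rot: [-0.002, 0.996, -0.02, -0.089]
force: [-0.3, -0.5, 0.5]
finger_gap: 0.153
gripper_force: 79.3
```

Request:
{"name": "servo_tool", "arguments": {"increments": [[0.4,-0.6,-0.5,0,0,0,0.05],[0.4,-0.6,-0.85,0,0,0,0.05],[1.6,0.2,-0.85,0,0,0,0.05],[2.5,0.7,-0.85,0,0,0,0.05],[3.1,1.1,-0.85,0,0,0,0.05],[3.1,1.1,-0.85,0,0,0,0.05],[3.4,0.5,-0.85,0,0,0,0.05],[3.6,-0.1,-0.85,0,0,0,0.05]]}}

```text
time: 23.5
ee_pos: [0.571, -0.0245, 0.1931]
ee_rot: [-0.002, 0.996, -0.021, -0.088]
force: [-1.2, 0.2, -0.6]
finger_gap: 0.157
gripper_force: 79.2
```

Request:
{"name": "servo_tool", "arguments": {"increments": [[0,-0.6,0,0,0,0,0.05],[-0.1,-1.2,0,0,0,0,0.05],[-0.3,-1.8,0,0,0,0,0.05],[-0.6,-2.4,0,0,0,0,0.05],[-0.6,-2.4,0,0,0,0,0.05],[-1.6,-1.6,0,0,0,0,0.05],[-2.8,-0.8,0,0,0,0,0.05],[-3.2,-0.5,0.5,0,0,0,0.05]]}}

```text
time: 24.17
ee_pos: [0.5371, -0.0278, 0.1973]
ee_rot: [-0.002, 0.996, -0.02, -0.089]
force: [-0.4, 0.3, -2.0]
finger_gap: 0.154
gripper_force: 79.3
```

Request:
{"name": "servo_tool", "arguments": {"increments": [[0,0,2.5,0,0,0,0.05],[0,0,5.5,0,0,0,0.05],[0,-1,8.5,0,0,0,0.05],[0,-4,10.5,0,0,0,0.05],[0,-6,10.5,0,0,0,0.05],[0,-6,10.5,0,0,0,0.05]]}}

```text
time: 24.67
ee_pos: [0.5395, -0.096, 0.3054]
ee_rot: [0.001, 0.996, -0.025, -0.085]
force: [-0.4, -0.0, -0.3]
finger_gap: 0.15
gripper_force: 79.2
```

```bash
python3 - <<'E'
from goal import *
delta((.5385,-.0281,.20),-2.3,10)
s,im,d,P=look("w12.png",("bead_large","bead_small","rod_grip"),6)
c=[]
for o in ctrl.outline_of("wrist","bead_large")[:2]:
    v=P[o["region"]&(d>0)];z=np.percentile(v[:,2],90);w=v[abs(v[:,2]-z)<.003]
    print(round(o["p"],2),o["rect"],len(w),w.mean(0));c.append(w.mean(0))
print("gap",np.linalg.norm((c[0]-c[1])[:2])-.02)
o=ctrl.outline_of("wrist","rod")[0];v=P[o["region"]&(d>0)&(abs(P[...,2]-.22)<.2)]
u,sv,vt=np.linalg.svd(v-v.mean(0),full_matrices=False);print("rod axis",vt[0],v.mean(0),v.min(0),v.max(0))
im,d=ctrl.get_image("side");P=cloud("side",d)
for t in("rod_tip","rod_grip"):
    for a in ctrl.spot_point("side",t)[:1]:
        r,k=np.round(a["position"]).astype(int);print(t,a["p"],(r,k),P[r,k])
E
```

```text
t 24.6667 shift cm [ -0.0993   6.7924 -10.5389] rot [0.3967 0.2405 0.5891] f [-0.3711 -0.0315 -0.2633] q [ 0.0257  0.4898  0.1614  1.5219 -0.0499  1.3038 -1.4299]
t 24.6667 [ 0.5395 -0.096   0.3054] q7 -1.4298910325227225
bead_large 0.67 (128, 292) [ 0.5519 -0.06    0.042 ]
bead_large 0.65 (129, 245) [ 0.5554 -0.0016  0.0426]
bead_small 0.66 (152, 244) [0.5241 0.0054 0.0357]
bead_small 0.66 (135, 271) [ 0.5408 -0.03    0.0227]
bead_small 0.49 (157, 248) [0.5171 0.0009 0.0359]
bead_small 0.46 (165, 268) [ 0.5042 -0.0241  0.0353]
bead_small 0.43 (140, 238) [0.5406 0.0113 0.0353]
bead_small 0.39 (165, 259) [ 0.5055 -0.0125  0.0367]
rod_grip 0.87 (267, 324) [ 0.552  -0.0966  0.3171]
0.65 [237.1, 120.7, 252.9, 136.8] 177 [0.5544 0.0029 0.0415]
0.65 [445.3, 57.6, 530.3, 157.9] 150 [ 0.558  -0.3085  0.1139]
gap 0.2914203189474263
rod axis [0.0229 0.0074 0.9997] [ 0.5463 -0.0962  0.2927] [ 0.53   -0.1036  0.1411] [ 0.5527 -0.0883  0.3319]
rod_tip 0.66 (np.int64(202), np.int64(289)) [ 0.5276 -0.0901  0.1487]
rod_grip 0.82 (np.int64(141), np.int64(291)) [ 0.5333 -0.1075  0.2964]
```

Larges now 60 mm apart centre to centre (gap ≈40 mm), five smalls still in the pot. Bringing the rod back over the rest.

Request:
{"name": "servo_tool", "arguments": {"increments": [[0.3,-3,0,0,-2,0,0.05],[0.6,-6,0,0,-6,0.1,0.05],[0.9,-9,0,0,-12,0.2,0.05],[1.2,-12,0,0,-18,0.3,0.05],[1.5,-15,0,0,-24,0.3,0.05],[1.8,-18,0,0,-30,0.4,0.05],[2,-20,0,0.2,-36,0.4,0.05],[2,-21,0,0.4,-39.8,0.4,0.05]]}}

```text
time: 25.78
ee_pos: [0.5572, -0.3038, 0.3027]
ee_rot: [-0.009, 0.966, -0.018, 0.258]
force: [0.0, 0.5, -1.1]
finger_gap: 0.154
gripper_force: 79.4
```

Request:
{"name": "servo_tool", "arguments": {"increments": [[0,0,0,0,0,0,0.05],[0,0,0,0,0,0,0.05]]}}

```text
time: 25.95
ee_pos: [0.5582, -0.2996, 0.3023]
ee_rot: [-0.012, 0.967, -0.017, 0.255]
force: [-0.2, -0.0, 0.2]
finger_gap: 0.154
gripper_force: 79.3
```

```bash
cat > rodfit.py <<'E'
from goal import *
delta((.5535,-.3057,.2),-2.3,-30)
s,im,d,P=look("w13.png",("rod_tip","rest_foot","rod_grip"))
o=ctrl.outline_of("wrist","rod")[0];v=P[o["region"]&(d>0)]
g=Q(s["ee_rot"]);a=np.array(s["ee_pos"])
l=(v-a)@g  # tool coords
l=l[(abs(l[:,1])<.02)&(abs(l[:,0])<.06)&(l[:,2]>.0)&(l[:,2]<.2)]
e=l[l[:,2]<.2]; 
c=np.polyfit(e[:,2],e[:,1],1);print("lateral slope deg",np.degrees(np.arctan(c[0])),"y0",c[1])
f=l[l[:,2]>.06];
# top ridge of the rod: largest x per z bin
zs=np.arange(.06,.16,.01);t=[np.percentile(f[abs(f[:,2]-z)<.005][:,0],95) for z in zs if (abs(f[:,2]-z)<.005).sum()>5]
print("ridge x",np.array(t),"slope deg",np.degrees(np.arctan(np.polyfit(zs[:len(t)],t,1)[0])), "zmax",l[:,2].max())
E
python3 rodfit.py
```

```text
t 25.95 shift cm [ -0.4731  -0.6065 -10.2307] rot [-1.8754 -0.3535 -0.8235] f [-0.1831 -0.049   0.2194] q [ 0.6351  0.3965 -0.0687  1.7867 -0.4889  0.5798 -0.6669]
t 25.95 [ 0.5582 -0.2996  0.3023] q7 -0.6668691762852264
rod_tip 0.74 (165, 324) [ 0.6495 -0.2988  0.1963]
rest_foot 0.65 (229, 335) [ 0.5795 -0.3052  0.2924]
rod_grip 0.82 (268, 322) [ 0.5601 -0.2994  0.3172]
lateral slope deg 0.16353935450902227 y0 -0.00044051215211414685
ridge x [0.016  0.0174 0.0185 0.02   0.0215 0.023  0.0248 0.0258 0.0273 0.029 ] slope deg 8.21373662582762 zmax 0.1630614183695829
```

Request:
{"name": "servo_tool", "arguments": {"increments": [[-0.2,-0.3,-2,-1,-0.7,-0.4,0.05],[-0.4,-0.6,-4,-1.9,-1.3,-0.8,0.05],[-0.4,-0.6,-6,-1.9,-1.3,-0.8,0.05],[-0.4,-0.6,-8,-1.9,-1.3,-0.8,0.05],[-0.4,-0.6,-9.5,-1.9,-1.3,-0.8,0.05],[-0.4,-0.6,-9.5,-1.9,-1.3,-0.8,0.05],[-0.4,-0.6,-9.5,-1.9,-1.3,-0.8,0.05]]}}

```text
time: 26.78
ee_pos: [0.5561, -0.304, 0.2076]
ee_rot: [0.005, 0.963, -0.017, 0.268]
force: [-0.2, 0.3, -0.2]
finger_gap: 0.152
gripper_force: 79.3
```

```bash
sed -i 's/^delta.*/delta((.5145,-.304,.1675),-2.3,-31)/' rodfit.py; python3 rodfit.py
```

```text
t 26.7833 shift cm [-4.1582  0.0011 -4.005 ] rot [ 0.0375  0.0556 -0.2711] f [-0.2163  0.3059 -0.2476] q [ 0.7376  0.5166 -0.2202  1.9313 -0.6097  0.2787 -0.4814]
t 26.7833 [ 0.5561 -0.304   0.2076] q7 -0.48143297212153013
rod_tip 0.57 (167, 322) [ 0.6478 -0.3059  0.1047]
rest_foot 0.6 (216, 326) [ 0.5867 -0.3062  0.1872]
rod_grip 0.67 (265, 323) [ 0.5588 -0.3037  0.2208]
lateral slope deg 0.22332546593975083 y0 -0.0004285919050845281
ridge x [0.016  0.0174 0.0186 0.02   0.0215 0.0231 0.0243 0.0255 0.0273 0.0291] slope deg 8.165881847581511 zmax 0.1762182779764539
```

Request:
{"name": "servo_tool", "arguments": {"increments": [[0,0,-0.5,0,0,-0.2,0.05],[-0.8,0,-1.2,0,0,-0.2,0.05],[-1.6,0,-1.9,0,0,-0.2,0.05],[-2.3,0,-2.45,0,0,-0.2,0.05],[-3,0,-3,0,0,-0.2,0.05],[-3,0,-3,0,0,-0.2,0.05],[-3,0,-3,0,0,-0.2,0.05]]}}

```text
time: 27.62
ee_pos: [0.5251, -0.3055, 0.1778]
ee_rot: [0.006, 0.963, -0.02, 0.268]
force: [-0.3, 0.7, -1.1]
finger_gap: 0.157
gripper_force: 79.3
```

```bash
python3 rodfit.py
```

```text
t 27.6167 shift cm [-1.0631  0.1504 -1.0345] rot [0.0888 0.0875 0.0996] f [-0.3448  0.7445 -1.1498] q [ 0.8636  0.5479 -0.3499  2.0219 -0.6468  0.164  -0.3908]
t 27.6167 [ 0.5251 -0.3055  0.1778] q7 -0.39082257865567466
rod_tip 0.89 (167, 325) [ 0.6166 -0.3106  0.0757]
rest_foot 0.89 (178, 320) [ 0.5992 -0.3059  0.0967]
rod_grip 0.62 (268, 325) [ 0.5265 -0.3059  0.1925]
lateral slope deg 0.21154505164397427 y0 -0.00039371081374566446
ridge x [0.0161 0.0173 0.0185 0.0199 0.0214 0.0233 0.0245 0.0257 0.0275 0.0291] slope deg 8.261890765233009 zmax 0.16148189605719337
```

Now the last centimetre, slowly.

Request:
{"name": "servo_tool", "arguments": {"increments": [[-0.3,0.1,-0.3,0,0,0,0.05],[-0.6,0.1,-0.5,0,0,0,0.05],[-0.8,0.15,-0.7,0,0,0,0.05],[-0.9,0.15,-0.85,0,0,0,0.05],[-0.9,0.15,-0.85,0,0,0,0.05]]}}

```text
time: 28.28
ee_pos: [0.5159, -0.3039, 0.169]
ee_rot: [0.006, 0.963, -0.02, 0.268]
force: [-0.1, 0.6, -0.4]
finger_gap: 0.154
gripper_force: 79.4
```

Request:
{"name": "servo_tool", "arguments": {"increments": [[-0.1,0,-0.1,0,0,0,0.05],[-0.2,0,-0.2,0,0,0,0.05],[-0.2,0,-0.2,0,0,0,0.05]]}}

```text
time: 28.53
ee_pos: [0.5152, -0.3038, 0.1681]
ee_rot: [0.007, 0.963, -0.019, 0.269]
force: [1.2, -0.3, 1.0]
finger_gap: 0.153
gripper_force: 79.6
```

```bash
python3 rodfit.py; python3 - <<'E'
from h import *
print(ctrl.get_state()["torque"])
E
```

```text
t 28.5333 shift cm [-0.0731 -0.0161 -0.0648] rot [0.156  0.2079 0.0356] f [ 1.1681 -0.3034  0.971 ] q [ 0.9105  0.5625 -0.404   2.0539 -0.6536  0.1183 -0.3637]
t 28.5333 [ 0.5152 -0.3038  0.1681] q7 -0.36365039111717845
rod_tip 0.94 (165, 324) [ 0.6088 -0.3082  0.066 ]
rest_foot 0.62 (161, 327) [ 0.6186 -0.3113  0.0515]
rod_grip 0.73 (268, 323) [ 0.5166 -0.3034  0.1837]
lateral slope deg 0.2596261060418264 y0 -0.00042465127039986836
ridge x [0.0162 0.0177 0.019  0.0205 0.0218 0.0235 0.025  0.026  0.0278 0.0295] slope deg 8.31174968299275 zmax 0.15805412628081683
[ 0.0307 -0.2674  0.0181]
```

Request:
{"name": "servo_tool", "arguments": {"increments": [[-0.05,0,-0.1,0,0,0,0.05],[0,0,-0.2,0,0,0,0.05],[0,0,-0.2,0,0,0,0.05]]}}

```text
time: 29.03
ee_pos: [0.5155, -0.3039, 0.1665]
ee_rot: [0.007, 0.963, -0.019, 0.269]
force: [0.6, 0.3, 5.1]
finger_gap: 0.154
gripper_force: 80.1
```

At the original grasp pose with 5 N of contact: releasing, then backing off along the rod.

Request:
{"name": "servo_tool", "arguments": {"increments": [[0,0,0,0,0,0,0.3],[0,0,0,0,0,0,0.6],[0,0,0,0,0,0,1],[0,0,0,0,0,0,1],[0,0,0,0,0,0,1]]}}

```text
time: 29.45
ee_pos: [0.5138, -0.3035, 0.1648]
ee_rot: [0.006, 0.963, -0.02, 0.267]
force: [0.0, -0.0, -0.6]
finger_gap: 0.851
gripper_force: 0.0
```

```bash
python3 - <<'E'
from goal import *
delta((.4745,-.302,.215),-2.3,-31)
s,im,d,P=look("w14.png",("rod_tip","rest_foot","rod_grip"))
o=ctrl.outline_of("wrist","rod")[0];v=P[o["region"]&(d>0)];v=v[(v[:,2]>.03)&(v[:,2]<.2)&(v[:,0]<.66)]
r=v[v[:,2]<.13]
zs=np.arange(.06,.13,.01);t=[np.percentile(r[abs(r[:,2]-z)<.004][:,0],95) for z in zs if (abs(r[:,2]-z)<.004).sum()>4]
print(t,"lean deg",np.degrees(np.arctan(-np.polyfit(zs[:len(t)],t,1)[0])))
c=np.polyfit(v[:,0],v[:,1],1);print(np.degrees(np.arctan(c[0])),np.polyval(c,[.516,.6]),v.min(0),v.max(0))
E
```

```text
t 29.45 shift cm [-3.9267  0.15    5.0192] rot [0.0584 0.0228 0.0489] f [ 0.0111 -0.0438 -0.6432] q [ 0.9131  0.5676 -0.407   2.0576 -0.6538  0.1131 -0.3615]
t 29.45 [ 0.5138 -0.3035  0.1648] q7 -0.36148744839045394
rod_tip 0.85 (161, 323) [ 0.6107 -0.307   0.0622]
rest_foot 0.65 (161, 323) [ 0.6107 -0.307   0.0622]
rod_grip 0.84 (267, 324) [ 0.5153 -0.3035  0.1837]
[np.float64(0.6157060214528974), np.float64(0.6068655076282323), np.float64(0.5982924100810971), np.float64(0.5901681871701279), np.float64(0.5818861897091775), np.float64(0.5733046308892809), np.float64(0.5655599604778705), np.float64(0.5574456847450391)] lean deg 39.708639516463954
-2.6438771014638407 [-0.3033 -0.3072] [ 0.492  -0.3141  0.0406] [ 0.624  -0.2954  0.1932]
```

Rod leans 39.7° and its extents match the first measurement: home. Retreating.

Request:
{"name": "servo_tool", "arguments": {"increments": [[-0.6,0,0.8,0,0,0,1],[-1.6,0.1,2,0,0,0,1],[-2.8,0.1,3.5,0,1,0,1],[-3.9,0.15,5,0,4,0,1],[-4.5,0.15,7.5,0,9,0,1],[-4.5,0.15,11,0,15,0,1],[-4.5,1,14,0,21,0,1],[-4,3,16,0,27,0,1]]}}

```text
time: 30.37
ee_pos: [0.4714, -0.2785, 0.3288]
ee_rot: [0.014, 0.999, -0.022, 0.037]
force: [1.6, -0.4, -0.7]
finger_gap: 0.997
gripper_force: 0.0
```

Request:
{"name": "servo_tool", "arguments": {"increments": [[0.5,3,0,0,4,0,1],[1,6,0,0,4,0,1],[1,9,0,0,4,0,1],[1,12,0,0,4,0,1],[1,14,0,0,4,0,1],[1,14,0,0,4,0,1],[1,14,0,0,4,0,1]]}}

```text
time: 30.95
ee_pos: [0.484, -0.1332, 0.3247]
ee_rot: [0.011, 1.0, -0.015, 0.004]
force: [0.5, -0.8, 0.8]
finger_gap: 0.999
gripper_force: 0.0
```

```bash
python3 - <<'E'
from h import *
s,im,d,P=look("w15.png",("bead_large","bead_small","rod_grip","rod_tip","ball_knob"),6)
print(s["joint_vel"])
E
```

```text
t 30.95 [ 0.484  -0.1332  0.3247] q7 -1.323409441002563
bead_large 0.66 (126, 263) [ 0.5462 -0.0621  0.0416]
bead_large 0.54 (122, 218) [ 0.5561 -0.0007  0.0416]
bead_small 0.59 (161, 228) [ 0.5019 -0.0094  0.0358]
bead_small 0.53 (160, 239) [ 0.5023 -0.025   0.0352]
bead_small 0.53 (11, 365) [ 0.7121 -0.2063  0.0072]
bead_small 0.49 (149, 221) [ 0.519  -0.0006  0.0356]
bead_small 0.4 (145, 214) [0.5253 0.0089 0.0367]
rod_grip 0.68 (156, 486) [ 0.5171 -0.2959  0.1752]
rod_grip 0.61 (134, 215) [0.5402 0.0064 0.0362]
rod_tip 0.67 (67, 442) [ 0.6249 -0.3049  0.0417]
ball_knob 0.97 (152, 159) [0.5283 0.0453 0.1283]
[ 0.0368  0.0119  0.0492 -0.0158  0.0131 -0.0037  0.0026]
```

View pics/w15.png

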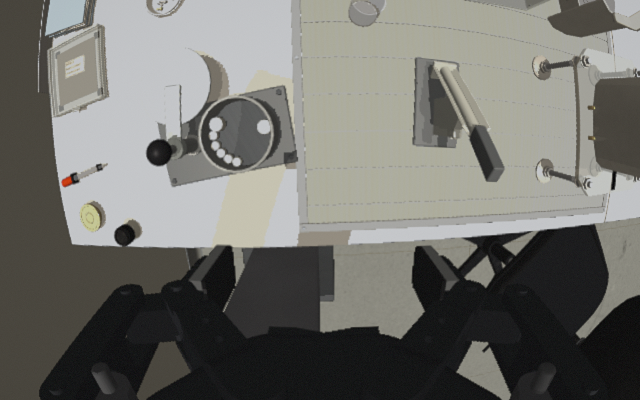

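Final view: cover aside at (185,90), all seven beads in the pot, larges at (216,124) and (263,127) far apart, rod home in its rest from (440,68) to (488,165), bystanders untouched. Handing in.

```bash
python3 -c "
from plant import ctrl
print(ctrl.job_done())"
```

```text
the job is handed in; nothing more can be done
None
```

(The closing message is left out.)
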